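# Feed a sample rack through the spring gate of an autosampler, up to the depth stop

## Task

Load the sample rack into the autosampler: set it upright in the feed lane in front of the spring gate, narrow nose first, then push it along the lane through the gate until it is fully home against the depth stop, with the stop's plunger pushed in. Leave it standing there with the gate swung shut behind it. Feel for the stop and push gently: never ram or wedge the rack, and leave the other things on the bench alone.

Things in the scene. Friction and masses are not known exactly. Their poses are not given: they have to be found in the camera images.
- rack: single-row sample rack, grey plastic, 112 long x 28 wide x 55 mm tall, five white-capped vials rising to 75 mm; 0.2 to 0.4 kg. Origin: centre of underside; x along its length to the nose, z up. The nose, the last 12 mm at +x, is only 20 mm wide and 50 mm tall; the tail is the flat 28 mm wide end at x = -56 mm. Grip it across its 28 mm width.
- rack_nose (a point): middle of the flat front face of the rack's nose, 56 mm ahead of the rack's origin and 20 mm above its underside
- feeder: autosampler with feed lane, fixed to the bench. Origin: on the bench, on the lane's centre line, under the shut gate; x = direction of feed, y left, z up. Lane floor is 8 mm above the bench, between two steel rails 32 mm apart (2 mm play each side of the rack), 5 mm thick, tops 26 mm above the bench. 68 mm tall gate posts stand at y = +30 and -30 mm
- lane_start (a point): where the rack's origin belongs when it is set in the lane in front of the gate (up to 14 mm either way along the lane is fine): on the lane floor, at x = -76 mm in the feeder's frame. The straight rails run from x = -115 to 266 mm; before that they flare out to the mouth at x = -150 mm
- lane_end (a point): on the lane floor at x = 266 mm in the feeder's frame, where the lane ends at the white instrument body (150 mm tall). In front of it an aluminium depth stop with a black thumb screw and a firm rubber face is clamped on the rails; its face may stand anywhere from x = 176 to 226 mm, told only by feeling or looking. Home means: the rack's nose face on the stop's face
- gate (a joint): light spring gate: aluminium leaf hinged upright on the left post (y = +30 mm), 52 mm long, 30 to 62 mm above the bench. 0 = shut; swings inward only (to +x), at most 1.7 rad. Resists with 0.5 to 2 N at its free edge; the edge drops off the rack's tail onto the fingers about 48 mm past x = 0 (a bump of some 5 N, not the stop); shuts by itself once rack and fingers are 50 mm past x = 0 or gone
- rack_switch (a joint): rack-present plunger, a 9 mm steel pin that stands 6 mm out of the depth stop's face towards the rack, 27 mm above the bench; very weak spring (0.1 to 0.25 N, less than the rack's friction in the lane, so a rack left home stays home). 0 = fully out, 0.006 m = pushed in flush by a rack that is home
- timer: white bench timer, 62 x 66 x 17 mm, lying on the bench, not to be moved; origin under its centre
- marker_0: marker pen, 138 mm long, 13 mm thick, lying on the bench, not to be moved; origin under its centre
- weigh_boat: small white weighing boat with kernels, 62 x 62 x 14 mm, on the bench, not to be moved; origin under its centre

How it is judged:
On the way, in this order (a step that is already met when the one before it is completed fails the run):
1. the rack stands in the lane in front of the gate, nose towards it (x of rack in the frame of feeder below -0.05 m and x of rack_nose in the frame of feeder above -0.06 m and y of rack in the frame of feeder between -0.005 and 0.005 m and z of rack in the frame of feeder below 0.012 m), for 0.1 s.
2. the rack, standing in the lane, has pushed the gate open (value of joint gate above 0.8 rad and x of rack_nose in the frame of feeder above 0.02 m and x of rack in the frame of feeder below 0.05 m and z of rack in the frame of feeder below 0.012 m), for 0.1 s.
3. the rack is home: it has pushed in the plunger of the depth stop (value of joint rack_switch above 0.004 m and z of rack in the frame of feeder below 0.012 m), for 0.2 s.
At the end, for the whole second after the job is handed in: The rack stands upright on the lane floor between the rails, at rest, nose within 2 mm of the depth stop's face (plunger in by more than 4 of its 6 mm), and the gate has swung shut behind it (within 0.08 rad) (all of step 3 and value of joint gate below 0.08 rad and x of rack_nose in the frame of feeder above 0.17 m and y of rack in the frame of feeder between -0.005 and 0.005 m and angle between rack's own z axis and vertical below 0.08 rad and linear speed of rack below 0.01 m/s); the robot touches nothing.
It fails at once if the rack is rammed or wedged on its way through the gate and against the stop: more than 20 N between it and the feeder (stop, rails, floor or gate) once its nose has reached the gate (x of rack_nose in the frame of feeder above 0 m and contact force between rack and feeder above 20 N).
It fails at once if the rack is tipped by more than 0.5 rad (angle between rack's own z axis and vertical above 0.5 rad).
It fails at once if the timer, marker or weighing boat is moved by more than 15 mm (distance of any of timer, marker_0, weigh_boat from where it was at the start of the episode above 0.015 m).
It also fails if it takes over 70 s, if anything falls off the work surface, if the arm or the gripper's body presses on something with over 40 N, if the wrist force passes 120 N, or if a joint passes its speed limit or range.

## Robot

A 7-joint arm with a two-finger parallel gripper is mounted at the origin on a cart in front of the work surface, level with it; the furniture and walls round the work are solid. World frame = base frame: x ahead of the robot, y to its left, z up, the work surface at z = 0. Lengths are in m, angles in rad, forces in N, time in s.
With the tool pointing down it reaches from about 0.4 to 0.9 m from the base axis. Payload 5.6 kg.
Tool frame: the origin (TCP) lies at the very end of the fingers, on their centre line; the grasp point (between the pads) lies ctrl.tcp_to_grasp behind it (ctrl.tcp_to_grasp is the distance from the TCP to the grasp point, in m); z points along the fingers, y is the line along which they close (so a half turn about z gives the same grasp; the last joint's range is limited). The gripper opens to 92 mm and grips with 3 to 60 N. Pads are 20 mm wide; open, the fingers measure 128 mm over their backs; the gripper's body (75 mm by 189 mm) begins 69 mm behind the grasp point.
Start: joints at [-1.338, 0.468, -0.012, 1.603, 0.006, 1.071, -0.056], TCP at [0.177, 0.625, 0.215] pointing down, gripper open.
Joint ranges: [-2.53, 2.53], [-0.31, 2.02], [-1.57, 1.55], [0.28, 2.44], [-1.29, 4.43], [0.15, 1.84], [-2.92, 2.92]. Speed limits (rad/s): [2.57, 2.57, 3.14, 3.14, 3.14, 3.14, 3.14].

## Interface

Orientations are given as a unit quaternion [w, x, y, z].
In Python, from rig import ctrl, imaging gives the robot as it stands (ctrl), with the cameras (imaging). Calls block until the motion is done:
- ctrl.move_pose(position, orientation): joint-space move of the TCP to a pose.
- ctrl.movel(position, orientation=None, max_speed=0.15): straight line of the TCP; orientation=None keeps the orientation; max_speed is the mean speed in m/s.
- ctrl.goto_joints(angles): joint-space move.
- ctrl.gripper_to(opening, grasp_force=None): finger opening in m; grasp_force is the grip in N (None keeps the last); returns when the fingers have stopped.
- ctrl.sleep(seconds).
- ctrl.ik(position, orientation): joint angles nearest the present ones, or None.
- imaging.capture(name): name is "scene" or "top" or "wrist"; returns a dict with "img" (400x640x3 uint8, red, green, blue), "range_z" (400x640 float32, m along the optical axis (not along the pixel's ray), 0 where there is no reading), "fovy" (degrees; the focal length in pixels is half the picture's height over the tangent of half this angle, whatever the lens; pixels are square), "cx", "cy" (the principal point, pixels), "pose" (4x4, takes a point from camera to world coordinates). Camera axes: x right, y up, looking along -z (the intrinsics and any distortion apply to the point x, -y, -z); pixel columns grow to the right and rows downward; lengths in m; the calibration is good to about 2 mm. A picture is of the moment at which its call begins.
A pose or a line that the arm cannot do raises ctrl.Unreachable and nothing moves.
- ctrl.close_job(): hands the job in; it is judged then, once.
Readings, each from a call of its own:
- ctrl.get_time_s(): time.
- ctrl.get_joints(): joint angles.
- ctrl.get_qvel(): joint speeds.
- ctrl.get_effort(): joint torques, N m.
- ctrl.get_eef_pos(): TCP position.
- ctrl.get_eef_rot(): TCP orientation.
- ctrl.get_contact_force(): force on the tool from outside, world axes, zero at the start.
- ctrl.get_torque(): the same for the moment, N m.
- ctrl.get_width(): finger opening in m.
- ctrl.get_finger_force(): force on a finger pad.
Only numpy, scipy, OpenCV 4.12 (cv2) and the standard library are available. Lean on these libraries where they do the work, as an engineer would, in place of code of your own. Each camera call takes 0.05 s, during which the arm holds its last target. There are 200 camera calls.

## Working session

There is one attempt and no reset: what is moved stays moved. The work goes in short steps, each a Python script; the robot and the scene stay as the last script left them, time stands still between calls to the robot, and variables do not carry over. Pictures are saved under pics/ and viewed, at most 10 in all, crops included, and the job is handed in when it is done.

```bash
mkdir -p pics; ls
python3 - <<'E'
from rig import ctrl, imaging
import cv2,numpy as np
for n in ("scene","top"):
    c=imaging.capture(n); cv2.imwrite(f"pics/{n}0.png",c["img"][:,:,::-1]); np.savez(f"{n}0.npz",**c)
    print(n,c["fovy"],c["cx"],c["cy"],c["pose"].round(4).tolist(),[k for k in c], (c["range_z"]>0).mean())
print(ctrl.get_time_s(),ctrl.tcp_to_grasp,ctrl.get_eef_rot(),ctrl.get_contact_force())
E
```

```text
pics
rig.py
scene 53.13061154467489 317.0183017564651 195.23368720233262 [[0.8112, 0.4017, -0.4251, 0.0734], [-0.5845, 0.5802, -0.5672, -0.6335], [0.0188, 0.7085, 0.7054, 0.8097], [0.0, 0.0, 0.0, 1.0]] ['img', 'range_z', 'fovy', 'cx', 'cy', 'pose'] 0.99588671875
top 45.77510470347048 318.572181896794 197.96499079855923 [[0.0555, 0.9766, -0.2076, 0.2651], [-0.9984, 0.0553, -0.0064, -0.0094], [0.0053, 0.2076, 0.9782, 1.2835], [0.0, 0.0, 0.0, 1.0]] ['img', 'range_z', 'fovy', 'cx', 'cy', 'pose'] 0.995796875
0.1 0.0187 [-4.42224115e-05  1.37505754e-01  9.90500649e-01 -7.93520969e-04] [-0.38672471 -0.11211164  0.251675  ]
```

View pics/scene0.png

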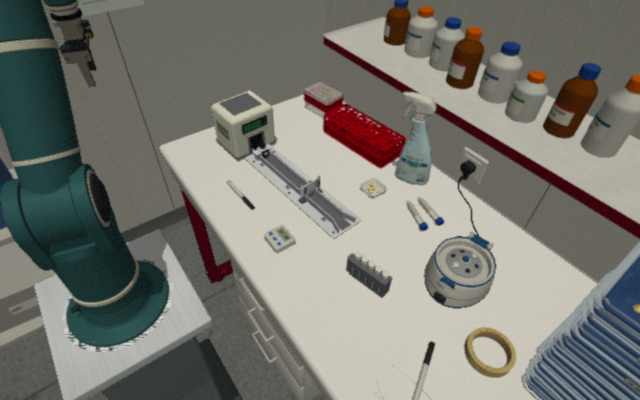

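View pics/top0.png

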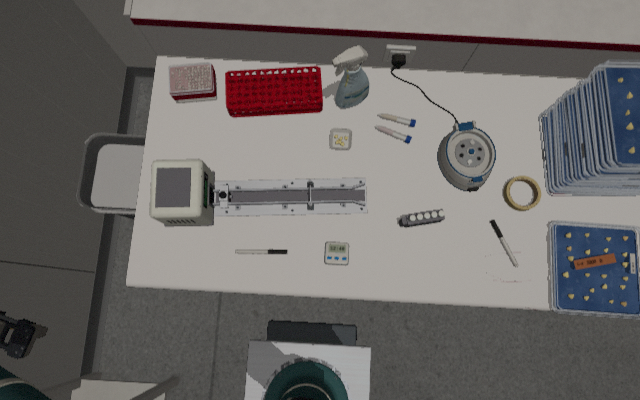

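The scene view shows the rack at about (370,275), with the feeder lane running from its mouth at (345,225) to the instrument at (245,120). The top view shows the rack at (421,217), the lane from (367,195) to (215,195), and the gate at (310,193). The timer is at (337,253), the marker at (261,252) and the boat at (341,139). I'll get rough positions from the top view, then look closely with the wrist camera.

```bash
cat > h.py <<'E'
import numpy as np, cv2
from scipy.spatial.transform import Rotation as R
def rays(c,uv):
    f=200/np.tan(np.radians(c["fovy"])/2); uv=np.atleast_2d(uv).astype(float)
    d=np.c_[(uv[:,0]-c["cx"])/f,-(uv[:,1]-c["cy"])/f,-np.ones(len(uv))]
    return c["pose"][:3,3], d@c["pose"][:3,:3].T
def onplane(c,uv,z):
    o,d=rays(c,uv); return o+d*((z-o[2])/d[:,2])[:,None]
def cloud(c):
    v,u=np.mgrid[:400,:640]; o,d=rays(c,np.c_[u.ravel(),v.ravel()])
    return (o+d*c["range_z"].ravel()[:,None].astype(float)).reshape(400,640,3)
def proj(c,P):
    f=200/np.tan(np.radians(c["fovy"])/2); p=(np.atleast_2d(P)-c["pose"][:3,3])@c["pose"][:3,:3]
    return np.c_[c["cx"]+f*p[:,0]/-p[:,2],c["cy"]-f*p[:,1]/-p[:,2]]
def quat(yaw): # tool down, tool y (closing line) at angle yaw from world y
    q=(R.from_euler('z',yaw)*R.from_euler('x',np.pi)).as_quat(); return [q[3],q[0],q[1],q[2]]
E
python3 - <<'E'
from h import *; from rig import ctrl, imaging
c=dict(np.load("top0.npz")); P=cloud(c)
for n,uv in dict(bench=(380,240),rack=(421,217),post=(310,193),mouth=(355,195),floor=(270,196),timer=(337,253),marker=(261,252),boat=(341,139),stop=(222,195)).items(): print(n,P[uv[1],uv[0]].round(4))
w=imaging.capture("wrist"); M=np.array(ctrl.get_eef_rot()); 
T=np.eye(4);T[:3,:3]=R.from_quat(M[[1,2,3,0]]).as_matrix();T[:3,3]=ctrl.get_eef_pos()
print((np.linalg.inv(T)@w["pose"]).round(4), w["fovy"])
img=cv2.resize(c["img"][160:270,200:460,::-1],None,fx=3,fy=3,interpolation=cv2.INTER_CUBIC); cv2.imwrite("pics/topcrop.png",img)
for p in [(0.5,-0.15),(0.5,0.15),(0.5,-.3),(.5,0),(.5,.4)]:
  for y in (-np.pi/2,0,np.pi/2): print(p,y,ctrl.ik([*p,0.3],quat(y)) is not None)
E
```

```text
bench [ 0.4309 -0.1749 -0.0046]
rack [ 0.487  -0.2698  0.0715]
post [0.5368 0.0219 0.0608]
mouth [ 0.5502 -0.101   0.0068]
floor [0.5348 0.1333 0.0033]
timer [ 0.3873 -0.0587  0.013 ]
marker [0.3788 0.1448 0.0103]
boat [ 0.7111 -0.0551  0.0038]
stop [0.5199 0.2552 0.0527]
[[-4.000e-04  9.605e-01  2.782e-01  7.810e-02]
 [ 1.000e+00  3.000e-04  5.000e-04  6.000e-04]
 [ 4.000e-04  2.782e-01 -9.605e-01 -1.700e-01]
 [ 0.000e+00  0.000e+00  0.000e+00  1.000e+00]] 63.93546993664837
(0.5, -0.15) -1.5707963267948966 True
(0.5, -0.15) 0 True
(0.5, -0.15) 1.5707963267948966 True
(0.5, 0.15) -1.5707963267948966 True
(0.5, 0.15) 0 True
(0.5, 0.15) 1.5707963267948966 True
(0.5, -0.3) -1.5707963267948966 True
(0.5, -0.3) 0 True
(0.5, -0.3) 1.5707963267948966 True
(0.5, 0) -1.5707963267948966 True
(0.5, 0) 0 True
(0.5, 0) 1.5707963267948966 True
(0.5, 0.4) -1.5707963267948966 True
(0.5, 0.4) 0 True
(0.5, 0.4) 1.5707963267948966 True
```

View pics/topcrop.png

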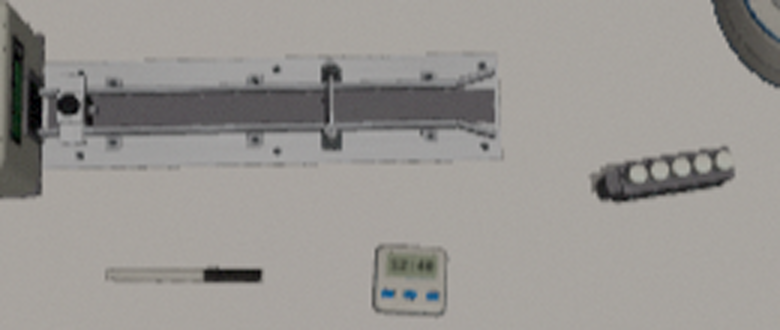

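The crop shows the rack's nose as the low dark end on the left at (605,185), facing the lane mouth. The gate leaf is at (331,105) and the stop with its thumb screw at (70,105). Next, wrist views of the lane start and the rack from matching relative poses.

Run:
```python
from h import *; from rig import ctrl, imaging
for p in [(0.487,-.27),(0.54,-.07),(.53,.1)]:
  for y in (102,-78,94,-86,4,184):
    j=ctrl.ik([*p,0.2],quat(np.radians(y))); print(p,y,None if j is None else np.round(j,2))
def go(p,yaw): ctrl.move_pose(p,quat(np.radians(yaw)))
print(ctrl.get_joints())
```

```text
(0.487, -0.27) 102 [-0.14  0.39  0.75  1.89 -0.31  0.99  0.95]
(0.487, -0.27) -78 [-0.49  0.69  1.35  1.9  -0.74  1.18 -1.79]
(0.487, -0.27) 94 [-0.15  0.39  0.75  1.89 -0.31  0.99  0.81]
(0.487, -0.27) -86 [-0.49  0.69  1.35  1.9  -0.74  1.18 -1.93]
(0.487, -0.27) 4 [-0.16  0.39  0.76  1.89 -0.32  0.99 -0.75]
(0.487, -0.27) 184 [-0.39  0.53  1.13  1.9  -0.55  1.07  2.6 ]
(0.54, -0.07) 102 [-0.57  0.37  0.8   1.92 -0.32  0.98  0.59]
(0.54, -0.07) -78 [-0.88  0.66  1.36  1.93 -0.72  1.16 -2.18]
(0.54, -0.07) 94 [-0.59  0.38  0.82  1.92 -0.33  0.99  0.45]
(0.54, -0.07) -86 [-0.88  0.66  1.36  1.93 -0.72  1.16 -2.32]
(0.54, -0.07) 4 [-0.72  0.45  1.02  1.92 -0.45  1.02 -1.  ]
(0.54, -0.07) 184 [-0.47  0.34  0.66  1.91 -0.25  0.97  1.95]
(0.53, 0.1) 102 [-0.69  0.32  0.54  1.92 -0.2   0.96  0.15]
(0.53, 0.1) -78 [-1.21  0.65  1.36  1.94 -0.71  1.15 -2.5 ]
(0.53, 0.1) 94 [-0.7   0.32  0.55  1.92 -0.2   0.96  0.02]
(0.53, 0.1) -86 [ 0.68  0.71 -1.32  1.84  0.74  1.21  2.34]
(0.53, 0.1) 4 [-0.88  0.36  0.79  1.93 -0.31  0.98 -1.45]
(0.53, 0.1) 184 [-0.52  0.3   0.33  1.91 -0.12  0.95  1.5 ]
[-1.33799465  0.46815908 -0.01159685  1.6033929   0.00602812  1.07140921
 -0.05630402]
```

Run:
```python
from h import *; from rig import ctrl, imaging
def go(p,yaw): ctrl.move_pose(p,quat(np.radians(yaw)))
go([.35,.4,.35],120)
for n,p,y in [("laneA",(.54,-.07,.2),94),("laneB",(.54,0.0,.2),94),("rackA",(.487,-.27,.2),102),("rackB",(.475,-.21,.2),102)]:
    go(p,y); ctrl.sleep(.3); c=imaging.capture("wrist"); np.savez(n+".npz",**c)
    print(n,ctrl.get_eef_pos().round(4),ctrl.get_time_s())
L=[np.load(n+".npz")["img"][:,:,::-1] for n in("laneA","laneB","rackA","rackB")]
cv2.imwrite("pics/w4.png",cv2.resize(np.vstack([np.hstack(L[:2]),np.hstack(L[2:])]),(800,500),interpolation=cv2.INTER_AREA))
```

```text
laneA [ 0.5401 -0.0696  0.2001] 3.6083
laneB [ 0.54   -0.001   0.2001] 4.3417
rackA [ 0.4874 -0.2692  0.1999] 5.7583
rackB [ 0.4749 -0.211   0.2001] 6.4583
```

View pics/w4.png

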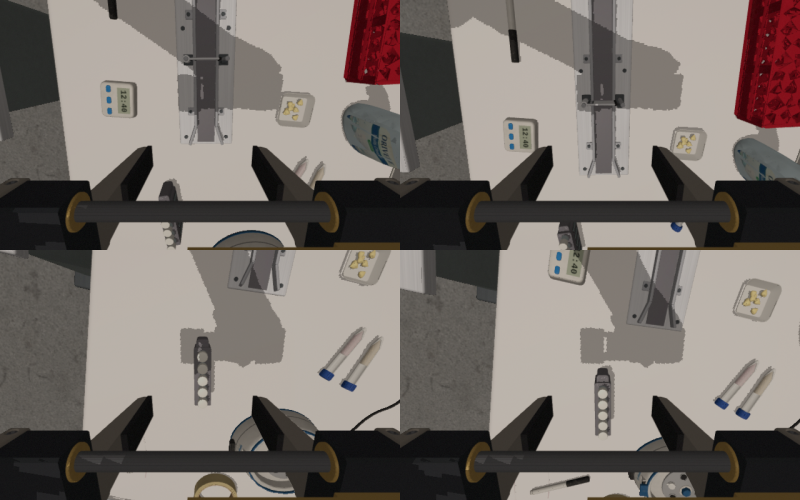

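The four wrist views (half-scale composite) show:
- **laneA:** the lane strip is at x≈190–222, with the gate bar at y≈60.
- **laneB:** the gate is at y≈103 and the mouth at y≈175.
- **rackA/B:** the rack is at (203,372) and (603,402), nose at the top end, with five white caps.

Now for the measurements.

Run:
```python
from h import *
for n in("laneA","laneB","rackA","rackB"):
    c=dict(np.load(n+".npz")); P=cloud(c); b=P[...,2][(abs(P[...,2])<.006)&(P[...,0]>.4)&(c["img"].min(2)>150)]; print(n,"bench z",np.median(b).round(4),b.std().round(4))
    Q=P[:285].reshape(-1,3); ok=c["range_z"][:285].ravel()>0; g=c["img"][:285].mean(2).ravel()
    z0=np.median(b)
    if n[0]=="l":
        # profile across lane at a few world y
        for y0 in (-.1,-.07,-.04,.06,.1):
            m=ok&(abs(Q[:,1]-y0)<.004)&(Q[:,0]>.49)&(Q[:,0]<.6)
            xs=np.arange(.495,.595,.002); print(y0,[f"{int(x*1000)}:{1000*(np.median(Q[m&(abs(Q[:,0]-x)<.0011),2])-z0):.0f}/{np.median(g[m&(abs(Q[:,0]-x)<.0011)]):.0f}" for x in xs if (m&(abs(Q[:,0]-x)<.0011)).any()])
    else:
        m=ok&(Q[:,2]-z0>.066)&(Q[:,2]-z0<.085)&(g>150)&(Q[:,0]>.44)&(Q[:,0]<.53)&(Q[:,1]>-.34)&(Q[:,1]<-.18)
        p=Q[m]; 
        msk=np.zeros(400*640,np.uint8); msk[:len(m)][m]=255; nl,lab,st,ce=cv2.connectedComponentsWithStats(msk.reshape(400,640))
        for i in range(1,nl):
            if st[i,4]>40: print("cap",ce[i].round(1),st[i].tolist(),np.median(P[lab==i],0).round(4))
```

```text
laneA bench z 0.0001 0.0008
-0.1 ['495:-0/176', '497:-0/176', '499:0/157', '501:6/161', '503:7/172', '505:7/174', '507:7/173', '509:7/172', '511:7/173', '513:7/172', '515:7/172', '517:7/172', '519:7/171', '521:7/170', '523:7/173', '525:7/172', '527:18/136', '529:26/141', '531:26/129', '533:16/120', '535:8/99', '537:8/98', '539:8/98', '541:7/98', '543:8/98', '545:8/98', '547:8/98', '549:8/98', '551:8/98', '553:8/97', '555:8/98', '557:8/97', '559:8/98', '561:8/98', '563:8/97', '565:8/107', '567:7/145', '569:25/134', '571:26/134', '573:26/128', '575:8/112', '577:7/130', '579:7/167', '581:7/167', '583:7/170', '585:7/168', '587:7/168', '589:7/168', '591:7/169', '593:8/168']
-0.07 ['495:225/11', '497:1/130', '499:7/113', '501:7/125', '503:7/112', '505:7/112', '507:7/126', '509:7/124', '511:7/112', '513:7/116', '515:9/97', '517:10/84', '519:12/54', '521:11/71', '523:11/106', '525:10/136', '527:25/86', '529:26/88', '531:25/76', '533:8/59', '535:8/99', '537:8/99', '539:8/100', '541:8/100', '543:8/100', '545:8/100', '547:8/100', '549:8/99', '551:8/99', '553:8/99', '555:8/99', '557:8/99', '559:
[... 5259 characters left out ...]
569:7/118', '571:7/117', '573:7/117', '575:7/117', '577:7/118', '579:7/120', '581:7/114', '583:7/110', '585:3/115', '587:0/121', '589:-1/121', '591:0/121', '593:0/121']
rackA bench z 0.0001 0.0008
cap [323.7 209.8] [316, 203, 16, 15, 180] [ 0.492  -0.2846  0.075 ]
cap [323.8 228.2] [317, 221, 15, 15, 167] [ 0.496  -0.303   0.0751]
cap [323.9 246.3] [317, 239, 15, 15, 168] [ 0.5002 -0.3218  0.075 ]
rackB bench z 0.0001 0.0008
cap [323.8 230.2] [317, 223, 15, 15, 171] [ 0.4838 -0.2474  0.075 ]
cap [324.1 247.7] [317, 241, 15, 14, 163] [ 0.488  -0.2657  0.0751]
cap [324.1 265. ] [317, 259, 15, 13, 155] [ 0.4918 -0.2845  0.0751]
cap [324.2 280.3] [318, 275, 14, 10, 114] [ 0.4955 -0.3015  0.0752]
```

Run:
```python
from h import *
A=dict(np.load("laneA.npz"));B=dict(np.load("laneB.npz"))
for n in("rackA","rackB"):
    P=cloud(dict(np.load(n+".npz")))[:300].reshape(-1,3)
    m=(P[:,2]>.035)&(P[:,2]<.09)&(P[:,0]>.45)&(P[:,0]<.53)&(P[:,1]>-.36)&(P[:,1]<-.19); p=P[m]
    d=np.array([-.215,.9766]); d/=np.linalg.norm(d); l=np.array([-d[1],d[0]]); o=np.array([.492,-.2846])
    s=(p[:,:2]-o)@d; t=(p[:,:2]-o)@l
    for lo,hi in((.035,.047),(.047,.052),(.053,.058),(.07,.08)):
        k=(p[:,2]>lo)&(p[:,2]<hi); print(n,lo,k.sum(),"s",np.percentile(s[k],[0,1,50,99,100]).round(4),"t",np.percentile(t[k],[1,50,99]).round(4))
    # side edges of the top surface along s
    for s0 in(-.04,-.02,0,.02,.035): 
        k=(abs(s-s0)<.004)&(p[:,2]>.05)&(p[:,2]<.058); print(s0,np.percentile(t[k],[2,98]).round(4) if k.any() else None)
for n,c in(("A",A),("B",B)):
    P=cloud(c)[:285].reshape(-1,3); r=P[(P[:,2]>.0235)&(P[:,2]<.0285)&(P[:,1]>-.095)&(P[:,1]<.22)&(P[:,0]>.5)&(P[:,0]<.59)]
    mid=.545-(r[:,1]+.04)*.085; res=[]
    for sd in(-1,1):
        k=r[np.sign(r[:,0]-mid)==sd]; k=k[(abs(k[:,1]-.015)>.02)]
        for _ in range(4):
            f=np.polyfit(k[:,1],k[:,0],1); e=k[:,0]-np.polyval(f,k[:,1]); k=k[abs(e)<.004]
        res.append(f); print(n,sd,f.round(5),len(k),k[:,1].min().round(3),k[:,1].max().round(3))
    f=(res[0]+res[1])/2; print("centre",f.round(5),"sep",(res[1]-res[0]).round(4))
    d=np.array([f[0],1]);d/=np.linalg.norm(d); print("yaw",np.degrees(np.arctan2(d[1],d[0])))
    l=np.array([-d[1],d[0]]); o=np.array([f[1],0]); s=(P[:,:2]-o)@d; t=(P[:,:2]-o)@l
    k=(P[:,2]>.05)&(P[:,2]<.08)&(abs(t)<.045)&(abs(s)<.06)
    print("gate/posts",k.sum(),np.percentile(s[k],[1,50,99]).round(4),np.percentile(t[k],[1,99]).round(4))
    for t0 in(-.035,-.03,-.02,-.01,0,.01,.02,.03,.035):
        q=k&(abs(t-t0)<.003); print(t0,np.percentile(s[q],[2,50,98]).round(4) if q.any() else None, P[q,2].max().round(4) if q.any() else None)
    k=(P[:,2]>.03)&(abs(t)<.03)&(s>.08)&(s<.3); print("stop",k.sum(),np.percentile(s[k],[0,1,5]).round(4) if k.any() else None)
    k=(abs(t)<.08)&(P[:,2]>.005)&(P[:,2]<.01)&(s<0); print("plate start",np.percentile(s[k],[.2,1]).round(4))
```

```text
rackA 0.035 28 s [0.0182 0.0185 0.0612 0.0619 0.0619] t [-0.0135 -0.0011  0.0144]
rackA 0.047 249 s [0.0486 0.0495 0.0554 0.0615 0.0615] t [-0.0095  0.0004  0.0099]
rackA 0.053 1308 s [-0.0497 -0.0482  0.0064  0.0493  0.0496] t [-0.0139  0.      0.0137]
rackA 0.07 1105 s [-0.0459 -0.0438  0.0019  0.0446  0.046 ] t [-0.008  -0.0002  0.0073]
-0.04 [-0.0139  0.0138]
-0.02 [-0.0138  0.0134]
0 [-0.0137  0.0131]
0.02 [-0.0135  0.0128]
0.035 [-0.0135  0.0135]
rackB 0.035 71 s [0.0465 0.0476 0.0614 0.0621 0.0621] t [-0.0133 -0.0004  0.013 ]
rackB 0.047 235 s [0.0465 0.0487 0.0555 0.062  0.062 ] t [-0.0115 -0.0004  0.0109]
rackB 0.053 1093 s [-0.0495 -0.0479  0.0088  0.0497  0.0501] t [-0.014  -0.0003  0.0137]
rackB 0.07 954 s [-0.04   -0.0395  0.0041  0.0454  0.0461] t [-0.008  -0.0001  0.0074]
-0.04 [-0.0141  0.0139]
-0.02 [-0.014   0.0135]
0 [-0.014   0.0131]
0.02 [-0.0139  0.0128]
0.035 [-0.0138  0.0135]
A -1 [-0.07813  0.52378] 792 -0.094 0.106
A 1 [-0.07906  0.56079] 802 -0.095 0.109
centre [-0.07859  0.54228] sep [-0.0009  0.037 ]
yaw 94.49380637257893
gate/posts 441 [0.0163 0.0218 0.0
[... 253 characters left out ...]
9 0.0246] 0.0631
0.03 [0.0173 0.0217 0.0271] 0.0695
0.035 [0.018  0.0219 0.0258] 0.0686
stop 0 None
plate start [-0.1318 -0.1304]
B -1 [-0.07807  0.52376] 1059 -0.094 0.175
B 1 [-0.08049  0.56088] 1061 -0.095 0.177
centre [-0.07928  0.54232] sep [-0.0024  0.0371]
yaw 94.53286084208567
gate/posts 454 [0.016  0.0233 0.0274] [-0.0321  0.0347]
-0.035 [0.0213 0.023  0.0239] 0.0684
-0.03 [0.0159 0.0231 0.0256] 0.0694
-0.02 [0.0181 0.0231 0.0245] 0.0631
-0.01 [0.0211 0.0232 0.0237] 0.063
0 [0.0214 0.0233 0.0238] 0.0636
0.01 [0.0214 0.0234 0.0237] 0.0633
0.02 [0.0198 0.0235 0.0247] 0.0628
0.03 [0.0177 0.0241 0.0275] 0.0695
0.035 [0.0183 0.0236 0.0267] 0.0688
stop 0 None
plate start [-0.1319 -0.1305]
```

Measurements agree with the given sizes: rail spacing 37 mm centre to centre, rail tops 26 mm, caps 75 mm, rack 112 mm. The lane yaw is 94.5°, with the gate at s=0.022. Next I'll grasp the rack and hover it over the lane.

```bash
cat >> h.py <<'E'
LY=np.radians(94.51); LD=np.array([np.cos(LY),np.sin(LY)]); LL=np.array([-LD[1],LD[0]])
LO=np.array([.5423,0])+LD*.0224   # feeder origin
def F(x,y,z): return [*(LO+LD*x+LL*y),z]
RY=np.radians(102.4); RD=np.array([np.cos(RY),np.sin(RY)]); RO=np.array([.4907,-.2787])
E
python3 - <<'E'
from h import *; from rig import ctrl, imaging
g=RO-.006*RD; q=quat(RY)
ctrl.move_pose([*g,.15],q); ctrl.sleep(.2); ctrl.movel([*g,.027],q,.12); ctrl.sleep(.3)
print(ctrl.get_eef_pos().round(4),g.round(4),ctrl.get_contact_force().round(2))
ctrl.gripper_to(.0,25); ctrl.sleep(.2); print(ctrl.get_width(),ctrl.get_finger_force(),ctrl.get_time_s())
ctrl.movel([*g,.13],q,.1); ctrl.sleep(.2); print(ctrl.get_contact_force().round(2),ctrl.get_width())
ctrl.movel(F(-.082,0,.13),quat(LY),.12); ctrl.sleep(.3)
ctrl.movel(F(-.082,0,.055),quat(LY),.1); ctrl.sleep(.3)
print(ctrl.get_eef_pos().round(4),np.round(F(-.082,0,.055),4),ctrl.get_contact_force().round(2),ctrl.get_time_s())
c=imaging.capture("wrist"); np.savez("held.npz",**c); cv2.imwrite("pics/held.png",c["img"][:,:,::-1])
P=cloud(c).reshape(-1,3); s=(P[:,:2]-LO)@LD; t=(P[:,:2]-LO)@LL
for lo,hi in((.07,.076),(.077,.082)):
  for s0 in(-.06,-.05,-.04,-.03,-.024):
    k=(P[:,2]>lo)&(P[:,2]<hi)&(abs(s-s0)<.003)&(abs(t)<.03); print(lo,s0,k.sum(),np.percentile(t[k],[2,98]).round(4) if k.any() else None)
k=(P[:,2]>.065)&(P[:,2]<.09)&(abs(t)<.012)&(s<0); print("nose s",s[k].max())
k=(P[:,2]>.0235)&(P[:,2]<.0285)&(abs(t)<.03)&(s>-.02)&(s<.15);
for sd in(-1,1): print("rail",np.median(t[k&(np.sign(t)==sd)]).round(4),k.sum())
E
```

```text
[ 0.4923 -0.2846  0.0274] [ 0.492  -0.2846] [-0.07 -0.49  0.62]
0.027595156020688683 24.9795663356781 9.775
[-0.05  0.89 -4.84] 0.028187559780666952
[ 0.5473 -0.0593  0.0554] [ 0.547  -0.0594  0.055 ] [ 0.27  0.54 -2.85] 14.7417
0.07 -0.06 0 None
0.07 -0.05 0 None
0.07 -0.04 0 None
0.07 -0.03 17 [-0.0132  0.0112]
0.07 -0.024 4 [-0.0101  0.0082]
0.077 -0.06 3 [-0.0127  0.0127]
0.077 -0.05 7 [-0.0149  0.013 ]
0.077 -0.04 6 [-0.0146  0.0123]
0.077 -0.03 557 [-0.011  0.009]
0.077 -0.024 554 [-0.0104  0.0085]
nose s -0.019809378433725825
rail -0.0182 2247
rail 0.0185 2247
```

View pics/held.png

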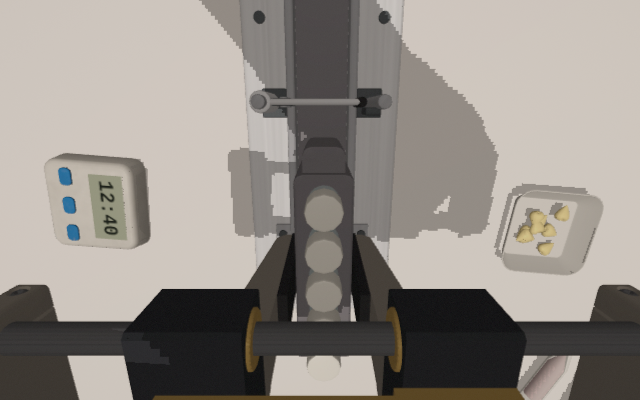

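The held rack at (324,220) is centred between the rails at (293,·) and (353,·), nose towards the gate at (320,101). It is about 0.9 mm to the right, so I'll correct that and lower with force feedback.

Run:
```python
from h import *; from rig import ctrl, imaging
q=quat(LY); y=.001
ctrl.movel(F(-.082,y,.055),q,.03); ctrl.sleep(.2); f0=ctrl.get_contact_force()
for z in [.050,.046,.043,.041,.039,.037,.036,.0355,.035,.0345,.034]:
    ctrl.movel(F(-.082,y,z),q,.04); ctrl.sleep(.08); d=ctrl.get_contact_force()-f0; p=ctrl.get_eef_pos()
    print(z,p[2].round(4),((p[:2]-LO)@LL).round(4),d.round(2))
    if np.linalg.norm(d)>4: break
print(ctrl.get_torque(),ctrl.get_time_s())
c=imaging.capture("wrist"); P=cloud(c).reshape(-1,3); s=(P[:,:2]-LO)@LD; t=(P[:,:2]-LO)@LL
k=(abs(t)<.008)&(s>-.028)&(s<-.021)&(P[:,2]>.03)&(P[:,2]<.09); print("nose top z (want .058)",np.median(P[k,2]))
```

```text
0.05 0.0498 0.0011 [-0.92 -0.67 -0.08]
0.046 0.0459 0.001 [-1.11 -0.73  0.48]
0.043 0.043 0.001 [-1.08 -1.54 -1.05]
0.041 0.041 0.001 [ 0.19 -0.68 -0.77]
0.039 0.039 0.001 [ 0.17 -1.18 -0.66]
0.037 0.037 0.001 [-1.64 -1.1  -1.19]
0.036 0.036 0.001 [-0.89 -1.53  0.33]
0.0355 0.0355 0.001 [-0.4  -1.14 -0.41]
0.035 0.035 0.001 [-0.49 -1.53  0.08]
0.0345 0.0349 0.001 [-3.51 -0.62  7.71]
[0.01075927 0.68874056 0.0093488 ] 18.6
nose top z (want .058) 0.058035266134112515
```

```bash
cat >> h.py <<'E'
def tq(a): # lane yaw, tip leading by angle a
    q=(R.from_rotvec(-a*np.r_[LL,0])*R.from_euler('z',LY)*R.from_euler('x',np.pi)).as_quat(); return [q[3],q[0],q[1],q[2]]
E
python3 - <<'E'
from h import *; from rig import ctrl, imaging
q=quat(LY)
ctrl.gripper_to(.06); ctrl.sleep(.1)
ctrl.movel(F(-.082,.001,.12),q,.12)
c=dict(np.load("top0.npz")); P=cloud(c).reshape(-1,3); s=(P[:,:2]-LO)@LD; t=(P[:,:2]-LO)@LL
k=(P[:,2]>.035)&(P[:,2]<.08)&(abs(t)<.012)&(s>.15)&(s<.27); print("stop from top",np.percentile(s[k],[0,5,50]).round(4),k.sum())
ctrl.gripper_to(0,20)
ctrl.movel(F(-.165,0,.12),tq(.07),.12); 
w=imaging.capture("wrist"); P=cloud(w).reshape(-1,3); s=(P[:,:2]-LO)@LD; t=(P[:,:2]-LO)@LL
k=(abs(t)<.02)&(P[:,2]>.045)&(P[:,2]<.0605)&(s>-.14)&(s<-.01); print("rack body s",np.percentile(s[k],[0,1,99,100]).round(4),"t",np.percentile(t[k],[2,98]).round(4))
for s0 in(-.11,-.09,-.07,-.05,-.025): 
    j=k&(abs(s-s0)<.004); print(s0,np.percentile(t[j],[2,98]).round(4) if j.any() else None)
cv2.imwrite("pics/inlane.png",w["img"][:,:,::-1])
ctrl.movel(F(-.165,0,.030),tq(.07),.12); ctrl.sleep(.2)
p=ctrl.get_eef_pos(); print(((p[:2]-LO)@LD).round(4),((p[:2]-LO)@LL).round(4),p[2],ctrl.get_contact_force().round(2),ctrl.get_width(),ctrl.get_time_s())
print([ctrl.ik(F(x,0,.03),tq(.07)) is not None for x in(-.1,0,.05,.11)])
E
```

```text
stop from top [0.2182 0.2208 0.2363] 123
rack body s [-0.1219 -0.0309 -0.0205 -0.0202] t [-0.0092  0.0098]
-0.11 [-0.0134 -0.0134]
-0.09 None
-0.07 [-0.0136 -0.0136]
-0.05 None
-0.025 [-0.0091  0.0098]
-0.1651 -0.0006 0.030747025425423503 [-0.36 -0.65  0.67] 0.00031043236611020967 23.1917
[True, True, True, True]
```

View pics/inlane.png

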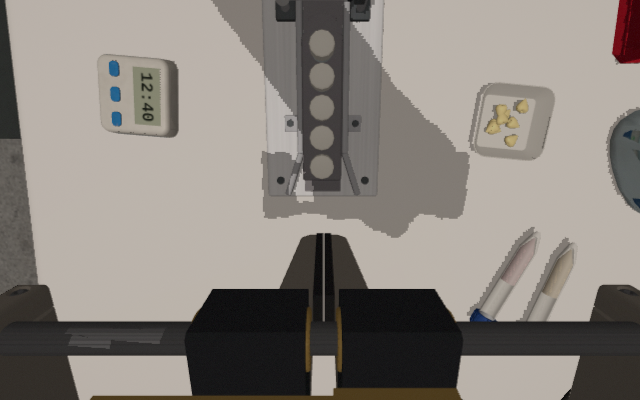

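The picture shows the rack straight between the rails, caps at (322,43–167) and tail at (322,180), with the closed fingers behind it at (322,240). Next I'll push in short steps through the gate and stop short of the depth stop to look.

Run:
```python
from h import *; from rig import ctrl, imaging
q=tq(.07); f0=ctrl.get_contact_force(); L=[]
def st():
    p=ctrl.get_eef_pos(); d=ctrl.get_contact_force()-f0
    return (p[:2]-LO)@LD, d[:2]@LD, d[:2]@LL, d[2]
for x in [-.152,-.147]+list(np.arange(-.144,.0601,.004)):
    ctrl.movel(F(x,0,.030),q,.04); r=st(); L.append(r)
    if abs(r[1])>7 or abs(r[2])>8 or abs(r[3])>8: print("halt"); break
for r in L: print(*(np.round(r,4 ) if 0 else [f"{r[0]*1000:.1f}",*(f"{v:.1f}" for v in r[1:])]),end=" | ")
ctrl.sleep(.1); print("\n",ctrl.get_time_s())
w=imaging.capture("wrist"); np.savez("push.npz",**w); cv2.imwrite("pics/push.png",w["img"][:,:,::-1])
P=cloud(w).reshape(-1,3); s=(P[:,:2]-LO)@LD; t=(P[:,:2]-LO)@LL
k=(abs(t)<.009)&(P[:,2]>.05)&(P[:,2]<.061)&(s>-.02); print("nose",np.sort(s[k])[-5:] if k.any() else None)
for z in (.012,.02,.03,.04,.05):
    k=(abs(t)<.012)&(P[:,2]>z)&(P[:,2]<z+.01)&(s>.172)&(s<.25); print(z,k.sum(),np.percentile(s[k],[0,2,50]).round(4) if k.any() else None)
```

```text
-151.6 1.0 -1.3 -1.1 | -146.7 0.8 -0.1 -0.6 | -143.8 0.7 -0.5 -1.0 | -140.1 -0.0 -0.8 0.1 | -135.9 -0.7 -0.4 0.4 | -131.7 -0.7 -1.0 1.1 | -127.5 -0.4 -0.4 0.9 | -123.6 -1.5 -0.4 0.2 | -119.9 -2.1 -1.0 0.2 | -115.9 -2.2 -0.6 0.1 | -112.0 -2.6 -0.1 -0.1 | -107.9 -2.9 -0.9 1.0 | -103.8 -2.3 -1.5 -0.1 | -99.7 -2.8 -0.1 1.8 | -95.6 -2.0 -0.8 1.4 | -91.8 -2.1 -0.5 0.3 | -87.8 -2.1 -0.7 0.6 | -83.8 -2.5 -0.4 0.6 | -79.8 -2.5 -0.7 0.3 | -75.8 -1.9 -1.1 1.8 | -71.7 -2.9 0.3 1.7 | -67.7 -3.1 -1.4 1.1 | -63.9 -3.5 -0.4 -0.0 | -59.7 -1.7 0.1 0.4 | -55.6 -2.3 -0.5 0.4 | -51.6 -1.6 -0.3 1.4 | -47.6 -2.1 -0.1 0.6 | -43.6 -2.3 -0.2 0.2 | -39.5 -2.2 -1.2 0.9 | -35.6 -1.7 -0.9 -0.1 | -31.6 -1.4 0.1 0.7 | -27.5 -1.6 -0.2 0.7 | -23.5 -1.8 -0.5 0.7 | -19.5 -2.0 -1.1 0.4 | -15.4 -1.6 -0.7 0.6 | -11.4 -0.8 -1.4 1.1 | -7.4 -1.7 -1.0 0.6 | -3.4 -1.2 -1.0 0.5 | 0.6 -1.5 -1.6 -0.4 | 4.5 -1.0 -1.2 1.3 | 8.5 -2.0 -1.5 -0.2 | 12.6 -1.5 -1.8 0.2 | 16.5 -1.7 -1.5 -0.2 | 20.5 -1.7 -1.2 0.5 | 24.5 -0.7 -0.6 1.2 | 28.5 -1.9 -0.8 0.0 | 32.5 -0.6 -1.3 -0.2 | 36.6 -1.1 -0.9 -0.5 | 40.6 -0.9 -0.9 0.7 | 44.6 -0.6 -1.4 -0.2 | 48.6 -0.4 -1.6 -0.6 | 52.6 -0.6 -0.9 -0.9 | 56.5 -1.7 -2.5 -0.4 | 60.6 -0.1 -1.6 -0.7 | 
 37.0417
nose [0.1809448  0.18096162 0.18100259 0.1810249  0.1810945 ]
0.012 0 None
0.02 0 None
0.03 0 None
0.04 0 None
0.05 944 [0.1724 0.1729 0.1771]
```

View pics/push.png

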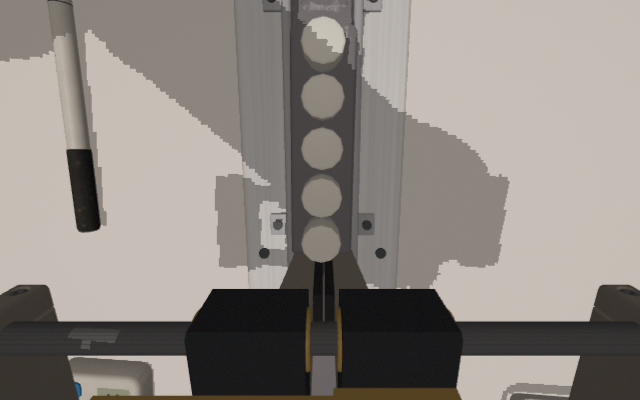

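The picture shows the rack sitting straight in the lane, with its tail at (320,255) just ahead of the fingers. The nose is at s=0.181 and the stop is at about 0.218. I'll push on with fine steps, feeling for the stop.

Run:
```python
from h import *; from rig import ctrl, imaging
q=tq(.07)
def st():
    fs=[]
    for _ in range(3): ctrl.sleep(.01); fs.append(ctrl.get_contact_force())
    d=np.mean(fs,0); p=ctrl.get_eef_pos(); return (p[:2]-LO)@LD, -(d[:2]@LD), d[2]
base=[];L=[]
x=.0606; hit=0
while x<.112:
    x+=.003 if x<.084 else .0005
    ctrl.movel(F(x,0,.030),q,.03 if x<.085 else .015); r=st(); L.append(r)
    if len(L)>4 and r[1]-np.median([a[1] for a in L[:-1]][-8:])>5 or r[1]>9: hit=1; break
for r in L: print(f"{r[0]*1000:.1f} {r[1]:.1f} {r[2]:.1f}",end=" | ")
print("\nhit",hit,"nose",L[-1][0]+.1205,ctrl.get_time_s())
if hit:
    ctrl.sleep(.3); print(st())
```

```text
63.9 0.9 0.5 | 66.8 1.5 0.6 | 69.9 1.5 0.4 | 73.0 1.4 0.1 | 76.0 0.5 -0.3 | 79.0 1.6 -0.4 | 82.0 1.2 -0.1 | 84.9 1.2 0.5 | 85.1 1.4 0.8 | 85.4 2.0 0.5 | 86.1 2.7 0.3 | 86.7 2.1 0.3 | 87.2 2.3 0.3 | 87.7 2.0 0.5 | 88.2 2.1 0.1 | 88.6 2.1 -0.2 | 89.2 2.2 -0.1 | 89.7 2.1 0.2 | 90.2 2.4 0.4 | 90.6 2.2 0.1 | 91.1 2.6 0.2 | 91.6 2.2 0.6 | 92.1 2.1 -0.2 | 92.6 2.2 -0.3 | 93.2 2.2 0.2 | 93.6 2.1 0.3 | 94.2 2.4 0.1 | 94.7 2.2 0.5 | 95.2 2.5 0.3 | 95.7 2.6 -0.1 | 96.1 2.4 0.7 | 96.2 3.1 1.2 | 96.2 5.3 0.5 | 96.3 6.5 0.7 | 96.3 7.1 0.8 | 96.3 7.9 1.7 | 
hit 1 nose 0.216829698104253 47.0083
(np.float64(0.0963343901696208), np.float64(8.124095562941568), np.float64(1.6634080993232885))
```

Contact is firm at nose x≈0.217, which agrees with the camera. Next I'll back off, lift and check.

Run:
```python
from h import *; from rig import ctrl, imaging
q=tq(.07)
ctrl.movel(F(.0935,0,.030),q,.03); ctrl.movel(F(.0935,0,.13),q,.1); ctrl.movel(F(.07,0,.2),quat(LY),.15); ctrl.sleep(.3)
w=imaging.capture("wrist"); P=cloud(w).reshape(-1,3); s=(P[:,:2]-LO)@LD; t=(P[:,:2]-LO)@LL
k=(abs(t)<.009)&(P[:,2]>.05)&(P[:,2]<.061)&(s>.18)&(s<.23); print("nose",np.percentile(s[k],[50,95,100]).round(4) if k.any() else None, np.median(P[k,2]))
ctrl.movel(F(.0,0,.22),quat(LY),.2); ctrl.sleep(.2); v=imaging.capture("wrist")
P=cloud(v).reshape(-1,3); s=(P[:,:2]-LO)@LD; t=(P[:,:2]-LO)@LL
for t0 in(-.02,-.01,0,.01,.02): 
    k=(abs(t-t0)<.004)&(P[:,2]>.055)&(P[:,2]<.066)&(abs(s)<.06); print("gate",t0,k.sum(),np.median(s[k]).round(4) if k.any() else None)
cv2.imwrite("pics/end.png",cv2.resize(np.hstack([w["img"],v["img"]])[:,:,::-1],(800,250),interpolation=cv2.INTER_AREA)); print(ctrl.get_time_s())
```

```text
nose [0.2156 0.2291 0.2299] 0.05745416600024411
gate -0.02 29 0.0004
gate -0.01 30 0.0007
gate 0 28 0.0009
gate 0.01 32 0.0008
gate 0.02 32 0.0011
50.5583
```

View pics/end.png

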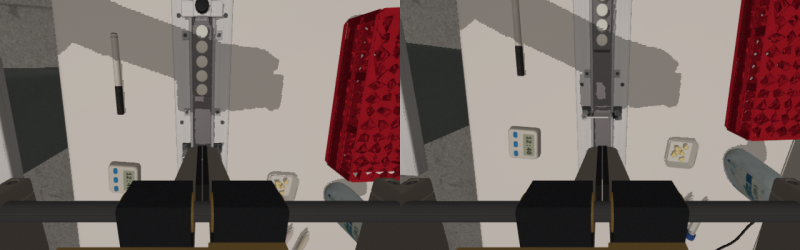

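The end view shows the rack with its nose against the stop (thumb screw at (202,5)) and no gap visible. In the right half the gate is shut square across the lane at (602,117), and nothing else has moved.

```bash
python3 -c "
from rig import ctrl, imaging
print(ctrl.close_job())"
```

```text
the job is handed in; nothing more can be done
None
```

The job is handed in: the rack stands home against the depth stop (felt at about 8 N, nose at x ≈ 0.217 m), the gate is shut behind it and the other bench items are untouched; the plunger was not read directly, and the hand-in returned no verdict.

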